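# Set out a soldering place from its piled kit

## Robot

A 7-joint arm with a two-finger parallel gripper is mounted at the origin on the work surface. World frame = base frame: x ahead of the robot, y to its left, z up, the work surface at z = 0. Lengths are in m, angles in rad, forces in N, time in s.
With the tool pointing down it reaches from about 0.4 to 0.925 m from the base axis. Payload 4.1 kg.
Tool frame: the origin (TCP) lies midway between the tips of the shut fingers; the grasp point (between the pads) lies behind it (grip_depth is the z of the grasp point in the tool frame, in m); z points along the fingers, y is the direction in which the jaws open and shut (so a half turn about z gives the same grasp; the last joint's range is limited). The gripper opens to 85 mm and grips with 20 to 120 N. Pads are 22 mm wide; open, the fingers measure 114 mm over their backs; the gripper's body (76 mm by 85 mm) begins 54 mm behind the grasp point. The pads swing forward as they close: fully open they stand 13 mm farther back than shut.
Start: joints at [1.036, 0.398, 0.045, 1.537, -0.019, 1.207, -0.051], TCP at [0.274, -0.589, 0.231] pointing down, gripper open.
Joint ranges: [-2.82, 2.82], [-0.49, 2.23], [-1.37, 1.46], [0, 2.46], [-1.36, 4.5], [0.23, 2], [-2.94, 2.94]. Speed limits (rad/s): [2.57, 2.57, 3.14, 3.14, 3.14, 3.14, 3.14].

## Interface

Orientations are given as a rotation vector (axis times angle).
In Python, from cell import * gives the robot as it stands.
- The arm moves only by the tool arm_command, never from a script. Its argument "rows" is a list of rows, each an object of numbers: "x", "y", "z": the shift along the world's x, y, z in mm; "spin": the turn about the world's z in rad. In form: [{"x": .., "y": .., "z": .., "spin": ..}, ...]. A call has exactly 5 rows; each row is the pose to reach, as a shift and turn from the pose measured when the call began; what a row does not reach only later rows make up. A row lasts 1/8 s, in which the tool goes at most 62.5 mm and 10.7 degrees, less where a joint would pass 70% of its speed; a pose out of reach is approached as far as the arm can. A call with a gripper value outside its range is refused whole. "claw" is the closure, from -1 (fully open) to 1 (shut), set as the call begins (left out, the last holds). The fingers move at their own pace and stop on an object; the grip force is fixed at half the most. Time passes only in rows, so rows that repeat a pose let the fingers close, or fill a call up. It gives the time, the measured TCP pose, the force and the opening at its end, in the units of the state.
- sense(): the state, without advancing time (a new reading comes with each control period).
- grab_frame(name): name is "scene" or "top" or "wrist"; returns a dict with "img" (400x640x3 uint8, red, green, blue), "range_z" (400x640 float32, m along the optical axis (not along the pixel's ray), 0 where there is no reading), "fov_y" (degrees; the focal length in pixels is half the picture's height over the tangent of half this angle, whatever the lens; pixels are square), "cx", "cy" (the principal point, pixels), "distortion" ([k1, k2, p1, p2, k3] as OpenCV has them; the pictures are not rectified), "R" (3x3) and "t" (3): a world point X has camera coordinates R X + t; the wrist camera has in their place "tool_from_camera" (4x4, takes a point from camera to tool coordinates, whose origin is the TCP and whose axes are the flange's). Camera axes: x right, y down, z forward; pixel columns grow to the right and rows downward; lengths in m; the calibration is good to about 2 mm. A picture is of the moment at which its call begins: read the wrist's pose just before it.
- hand_in(): hands the job in, once; it reports no verdict.
The state is a dict: "time_s": time; "joint_pos": joint angles; "dq": joint speeds; "tau": joint torques, N m; "tool_pos": TCP position; "tool_rot": TCP orientation; "wrist_force": force on the tool from outside, world axes, zero at the start; "ft_torque": the same for the moment, N m; "finger_gap": opening from 0.0 (shut) to 1.0 (fully open).
Only numpy, scipy, OpenCV 4.12 (cv2) and the standard library are available. Lean on these libraries where they do the work, as an engineer would, in place of code of your own. Each camera call takes 0.05 s, during which the arm holds its last target. There are 200 camera calls.

## Task

Set out this soldering place, whose kit is standing piled up on its drilled wooden block: take the pile down and put each solder reel over the spindle of the reel stand of its own size, the brass-wool tip cleaner into the round well of the iron stand, and the bare block on the middle of the soldering mat, lengthways with it. Everything must end resting fully down in its place; nothing of the kit may tip over on the way, and the side cutters and desoldering pump stay where they lie in the tool tray.

Things in the scene. Friction and masses are not known exactly. Their poses are not given: they have to be found in the camera images.
- block: Drilled pine block, 150 long (along its own y) x 60 wide (x) x 40 high, about 0.2 kg, small drilled holes in its top; it lies flat on the table, its long side roughly across the robot's view (its y within 25 degrees of world y), and carries the pile. Origin at the centre of its underside, z up.
- cleaner: Tip cleaner: a bright steel cylindrical pot, 58 diameter x 46 high, about 0.12 kg, filled with curled brass wool, open side up. At the start it stands on one end of the block, 38 from the block's middle (either end). Origin at the centre of its underside, z up.
- reel_large: Large reel of solder wire standing on its flange: off-white flanges 60 diameter, 46 high, dull silver wire wound almost to the rim, about 0.28 kg, open bore 26 diameter straight through along z. At the start it stands on the other end of the block, 38 from the block's middle, with about 17 free between it and the tip cleaner. Origin on the axis at its underside, z up.
- reel_small: Small reel of solder wire, same make, 40 diameter, 30 high, bore 20 diameter straight through, about 0.11 kg. At the start it stands roughly centred on top of the large reel. Origin on the axis at its underside, z up.
- stand_large: Large reel stand, fixed: dark round foot 90 diameter x 12 thick with an upright steel spindle 10 diameter at its centre, round-ended, its tip 70 above the table. A reel on it rests on the foot, 12 above the table. Origin at the centre of the foot's underside.
- stand_small: Small reel stand, fixed: dark round foot 64 diameter x 10 thick with an upright steel spindle 6 diameter at its centre, its tip 50 above the table. A reel on it rests on the foot, 10 above the table. Origin at the centre of the foot's underside.
- iron_stand: Fixed iron stand: grey foot plate 100 (x) x 200 (y, from -50 to +150) x 5 with a round well; origin at table level under the well's centre. Well floor 5 above the table, bright rim 74 inside, 80 outside, top 12 above the table. The coil holder with the iron starts 75 from the well's centre towards +y and rises away from it to about 190 high. Axes within 12 degrees of the world's.
- mat: Soldering mat, fixed: flat blue-grey silicone mat, 200 long (its y) x 130 wide (x) x 3 thick, with a thin line round its edge. Origin at the centre of its underside; its y within 9 degrees of world y.
- cutters: Bystander: side cutters with red handles, 135 long, lying loose in a black open tool tray (200 along y x 120 along x, walls 18 high). Origin near the middle of the cutters, at the underside. Leave alone.
- pump: Bystander: yellow desoldering pump, 160 long, 20 thick, lying loose in the same tool tray beside the cutters. Origin under its middle. Leave alone.
Things that resemble listed ones, but are neither listed nor needed, are in the scene too. Leave any red look-alike of the reel_large alone. What is shaped like the reel_small but green is not meant.

How it is judged:
At the end, for the whole second after the job is handed in: Large and small reel rest on the feet of their own stands, spindle through the bore; tip cleaner on the well's floor, within 12 mm of centre; block flat on the mat, within 15 mm of centre and 8 degrees; all at resting height (-3 to +4 mm), upright within 4.5 degrees, released and still (horizontal distance between reel_large and stand_large below 0.012 m and z of reel_large in the frame of stand_large between 0.009 and 0.016 m and angle between each of reel_large, reel_small, cleaner, block's own z axis and vertical below 0.08 rad and linear speed of each of reel_large, reel_small, cleaner, block below 0.02 m/s and horizontal distance between reel_small and stand_small below 0.01 m and z of reel_small in the frame of stand_small between 0.007 and 0.014 m and horizontal distance between cleaner and iron_stand below 0.012 m and z of cleaner in the frame of iron_stand between 0.002 and 0.009 m and horizontal distance between block and mat below 0.015 m and z of block in the frame of mat between 0 and 0.007 m and angle between the y axis of block and the y axis of mat, either way round below 0.14 rad); the robot touches nothing.
It fails at once if a part of the kit is tipped by more than 35 degrees (angle between any of block, cleaner, reel_large, reel_small's own z axis and vertical above 0.61 rad).
It fails at once if the side cutters or the desoldering pump are moved by more than 15 mm (distance of any of cutters, pump from where it was at the start of the episode above 0.015 m).
It also fails if it takes over 102 s, if anything falls off the work surface, if the arm or the gripper's body presses on something with over 40 N, if the wrist force passes 120 N, or if a joint passes its speed limit or range.

## Working session

There is one attempt and no reset: what is moved stays moved. The work goes in short steps, Python scripts to look and compute and a tool call to move; the robot and the scene stay as the last step left them, time stands still between calls to the robot, and variables do not carry over. Pictures are saved under pics/ and viewed, about 12 in all and at most 16, crops included, and the job is handed in when it is done.

Besides the shell and the picture viewer there is one more tool, called after "Call:" as name([rows], argument=value, ...), one row to a line, values as JSON. arm_command: Moves the arm, as the interface text tells. Its arguments: {"type":"object","properties":{"rows":{"type":"array"},"claw":{"type":"number"}},"required":["rows"]}

```bash
ls; mkdir -p pics; python3 - <<'E'
from cell import *
import cv2,numpy as np,pickle
s=sense();print(s)
for n in ("scene","top"):
    f=grab_frame(n);pickle.dump(f,open(f'{n}0.pkl','wb'))
    cv2.imwrite(f'pics/{n}0.png',f["img"][:,:,::-1]); print(n,f["fov_y"],f["cx"],f["cy"],f["distortion"],f["R"],f["t"])
E
```

```text
pics
{'time_s': 0.0, 'joint_pos': array([ 1.03599431,  0.39921721,  0.04504966,  1.53786855, -0.01868845,
        1.20693514, -0.05068981]), 'dq': array([-0.00068973, -0.00015191, -0.00038743,  0.00025741, -0.00198605,
       -0.00073831,  0.00037709]), 'tau': array([-5.31519945e-04, -4.75117850e+01,  1.36409439e+00, -2.54218000e+01,
        1.12322217e-02,  9.33426811e-03, -1.23486959e-06]), 'tool_pos': array([ 0.27412591, -0.58866078,  0.23025261]), 'tool_rot': array([-3.06539201e+00, -6.78908496e-01,  9.18014958e-04]), 'wrist_force': array([ 0.21118774,  0.72315043, -0.3019794 ]), 'ft_torque': array([ 0.01748934, -0.02154347,  0.02558238]), 'finger_gap': 0.9977674322255548}
scene 57.72003418445125 322.84544659258665 199.4329841263371 [0.00295005 0.         0.         0.         0.        ] [[ 0.40434851  0.91447908  0.01517547]
 [ 0.71177982 -0.3042163  -0.63310499]
 [-0.57434465  0.26679666 -0.77391716]] [-0.18046687 -0.33323074  1.10035004]
top 46.756964835615186 330.8069862147769 202.57041204497804 [-0.03629113  0.          0.          0.          0.        ] [[-0.01681638 -0.99983951  0.00617754]
 [-0.98701534  0.01561295 -0.15986544]
 [ 0.15974334 -0.00878568 -0.98711949]] [-0.01824888  0.5349669   1.02023199]
```

View pics/scene0.png

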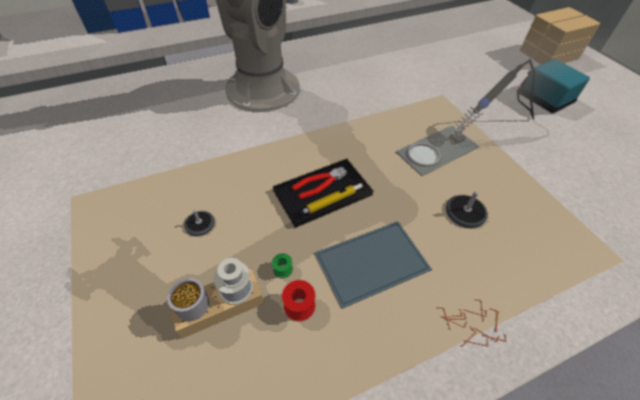

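View pics/top0.png

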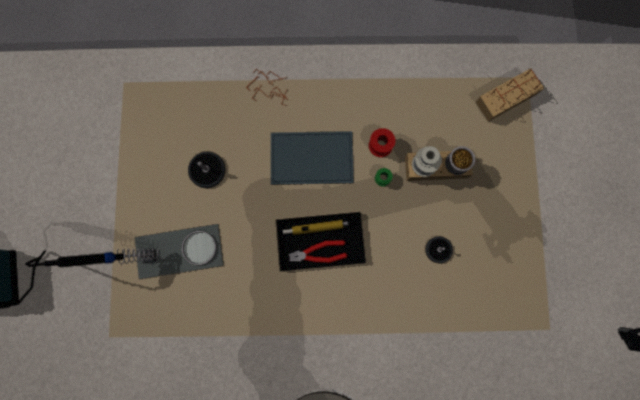

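The pile (white reels and brass cleaner) is at about (440,160) in the top view and (215,295) in the scene view. The look-alikes are the red reel at top (382,142), the green reel at top (384,176) and a second wooden block at top (512,92). The large stand is at top (207,169), the small stand at (439,249), the well at (200,247) and the mat at (312,157).

```bash
cat > h.py <<'E'
import numpy as np,cv2,pickle
from scipy.spatial.transform import Rotation as Ro
def K(f):
    h=f["img"].shape[0];F=h/2/np.tan(np.radians(f["fov_y"])/2)
    return np.array([[F,0,f["cx"]],[0,F,f["cy"]],[0,0,1.]])
def pose(f,s=None):
    if "R" in f: return np.array(f["R"]),np.array(f["t"])
    T=np.eye(4);T[:3,:3]=Ro.from_rotvec(s["tool_rot"]).as_matrix();T[:3,3]=s["tool_pos"]
    W=np.linalg.inv(T@np.array(f["tool_from_camera"]));return W[:3,:3],W[:3,3]
def cloud(f,s=None):
    h,w=f["range_z"].shape;u,v=np.meshgrid(np.arange(w),np.arange(h))
    p=cv2.undistortPoints(np.stack([u,v],-1).reshape(-1,1,2).astype(float),K(f),np.array(f["distortion"])).reshape(h,w,2)
    z=f["range_z"][...,None];P=np.concatenate([p*z,z],-1)
    R,t=pose(f,s);X=(P-t)@R;X[f["range_z"]<=0]=np.nan;return X
def ray(f,px,zw,s=None):
    "world point where pixel ray meets height zw"
    p=cv2.undistortPoints(np.array(px,float).reshape(-1,1,2),K(f),np.array(f["distortion"])).reshape(-1,2)
    R,t=pose(f,s);d=np.c_[p,np.ones(len(p))]@R;c=-R.T@t
    return c+d*((zw-c[2])/d[:,2])[:,None]
def proj(f,X,s=None):
    R,t=pose(f,s);return cv2.projectPoints(np.array(X,float).reshape(-1,1,3),cv2.Rodrigues(R)[0],t,K(f),np.array(f["distortion"]))[0].reshape(-1,2)
E
python3 - <<'E'
from h import *
np.set_printoptions(precision=3,suppress=True)
for n,pts in (("top",dict(table=(100+60,300),small=(428,154),large=(424,166),clean=(461,159),block=(445,174),red=(382,135),green=(384,176),sl=(207,169),ss=(439,249),well=(200,247),mat=(312,157),box2=(512,92))),("scene",dict(table=(130,200),small=(231,268),clean=(186,295),sl=(467,211),ss=(199,223),well=(423,155),mat=(372,263)))):
    f=pickle.load(open(n+'0.pkl','rb'));X=cloud(f)
    print(n,np.isnan(X[...,0]).mean())
    for k,(u,v) in pts.items(): print(k,X[v,u],X[v-2:v+3,u-2:u+3,2].ravel()[::6])
E
```

```text
top 0.00424609375
table [0.319 0.373 0.002] [ 0.004  0.001  0.002  0.005 -0.   ]
small [ 0.635 -0.248  0.084] [0.113 0.095 0.084 0.076 0.076]
large [ 0.607 -0.236  0.087] [0.09  0.091 0.087 0.09  0.088]
clean [ 0.624 -0.323  0.081] [0.083 0.086 0.081 0.082 0.077]
block [ 0.598 -0.294  0.042] [0.042 0.042 0.042 0.04  0.034]
red [ 0.695 -0.151  0.041] [0.049 0.051 0.041 0.037 0.035]
green [ 0.604 -0.157  0.001] [ 0.    -0.001  0.001 -0.     0.003]
sl [0.625 0.267 0.016] [0.033 0.031 0.016 0.02  0.016]
ss [ 0.425 -0.276  0.022] [0.012 0.014 0.022 0.025 0.015]
well [0.44  0.281 0.009] [0.005 0.008 0.009 0.008 0.005]
mat [0.653 0.016 0.005] [0.003 0.007 0.005 0.004 0.006]
box2 [ 0.799 -0.47   0.042] [0.079 0.038 0.042 0.041 0.04 ]
scene 0.003890625
table [ 0.296 -0.41   0.001] [0.003 0.    0.001 0.002 0.001]
small [ 0.614 -0.243  0.101] [0.106 0.104 0.101 0.095 0.092]
clean [ 0.622 -0.324  0.082] [0.078 0.079 0.082 0.083 0.078]
sl [0.63  0.265 0.014] [0.016 0.016 0.014   nan 0.015]
ss [ 0.428 -0.28   0.01 ] [0.015 0.014 0.01  0.012 0.011]
well [0.437 0.281 0.008] [0.008 0.007 0.008 0.007 0.006]
mat [0.656 0.015 0.003] [0.004 0.003 0.003 0.003 0.004]
```

```bash
cat > m1.py <<'E'
from h import *
np.set_printoptions(precision=4,suppress=True)
def sel(X,c,r,z0,z1): return (np.hypot(X[...,0]-c[0],X[...,1]-c[1])<r)&(X[...,2]>z0)&(X[...,2]<z1)
def circ(P):
    c,r=cv2.minEnclosingCircle((P[:,:2]*1000).astype(np.float32));return np.array(c),r,np.median(P[:,2])*1000,len(P)
for n in ("top","scene"):
    f=pickle.load(open(n+'0.pkl','rb'));X=cloud(f);I=f["img"].astype(int);g=I.sum(-1)/3
    print(n)
    print(' small',circ(X[sel(X,(.628,-.245),.05,.108,.125)]))
    print(' clean',circ(X[sel(X,(.624,-.323),.045,.075,.1)]))
    print(' large',circ(X[sel(X,(.625,-.245),.05,.079,.094)]))
    print(' SLfoot',circ(X[sel(X,(.625,.267),.06,.007,.018)&(g<60)]), 'tip',X[sel(X,(.625,.267),.03,.058,.08)].mean(0))
    print(' SSfoot',circ(X[sel(X,(.428,-.278),.05,.004,.016)&(g<60)]), 'tip',X[sel(X,(.428,-.278),.03,.038,.06)].mean(0))
    w=sel(X,(.44,.281),.055,-.01,.03)&(g>130)&(abs(I[...,0]-I[...,2])<25); print(' well',circ(X[w]))
    m=sel(X,(.655,.015),.16,-.01,.012)&(I[...,2]>I[...,0]+5)
    m=cv2.morphologyEx(m.astype(np.uint8),cv2.MORPH_OPEN,np.ones((5,5)));print(' mat',cv2.minAreaRect((X[m>0][:,:2]*1000).astype(np.float32)))
    b=sel(X,(.62,-.285),.1,.034,.046);print(' block',cv2.minAreaRect((X[b][:,:2]*1000).astype(np.float32)),b.sum())
E
python3 m1.py
```

```text
top
 small (array([ 625.3657, -244.1944]), 20.05140495300293, np.float64(117.05768504140299), 212)
 clean (array([ 625.1493, -322.4075]), 29.968143463134766, np.float64(81.54677391496088), 538)
 large (array([ 620.6619, -255.422 ]), 39.49113845825195, np.float64(87.6373376082521), 295)
 SLfoot (array([626.5995, 268.9998]), 45.86410140991211, np.float64(13.222694216316215), 988) tip [0.6253 0.2694 0.0674]
 SSfoot (array([ 424.1573, -279.0466]), 32.98036193847656, np.float64(11.05140936569048), 549) tip [ 0.4251 -0.2779  0.0474]
 well (array([438.6756, 283.6326]), 31.855985641479492, np.float64(6.298774187285862), 382)
 mat ((652.64404296875, 16.928939819335938), (125.93644714355469, 193.67678833007812), 0.11508052051067352)
 block ((624.04638671875, -283.2279052734375), (61.007179260253906, 151.98486328125), 1.8460326194763184) 560
scene
 small (array([ 623.2708, -245.8387]), 20.105022430419922, np.float64(116.83098173861607), 376)
 clean (array([ 622.663 , -323.2059]), 29.56505584716797, np.float64(80.74360242917471), 1044)
 large (array([ 621.7104, -247.5721]), 30.301532745361328, np.float64(87.46623094013215), 495)
 SLfoot (array([625.7441, 266.6595]), 42.395164489746094, np.float64(13.126215128724159), 792) tip [0.6249 0.2681 0.066 ]
 SSfoot (array([ 426.2611, -281.5861]), 28.56079864501953, np.float64(11.665309502057065), 330) tip [ 0.4256 -0.2801  0.0459]
 well (array([430.8676, 283.3597]), 45.08847427368164, np.float64(6.440701939420952), 449)
 mat ((651.0317993164062, 16.66278076171875), (127.79866790771484, 196.4222412109375), 0.26493561267852783)
 block ((622.6913452148438, -284.85986328125), (60.73714828491211, 149.4622039794922), 1.8418465852737427) 1234
```

```bash
python3 - <<'E'
import cell
from cell import *
print([n for n in dir(cell) if not n.startswith('__')], getattr(cell,'grip_depth',None))
f=grab_frame("wrist");print(f["tool_from_camera"],f["fov_y"],[k for k in f])
E
python3 - <<'E'
import cv2
t=cv2.imread('pics/top0.png')[115:265,370:490];s=cv2.imread('pics/scene0.png')[200:340,140:330]
t=cv2.resize(t,(400,500),interpolation=cv2.INTER_CUBIC);s=cv2.resize(s,(400*1,295),interpolation=cv2.INTER_CUBIC)
s=cv2.copyMakeBorder(s,0,205,0,0,cv2.BORDER_CONSTANT)
cv2.imwrite('pics/crop0.png',cv2.hconcat([t,s]))
E
```

```text
['IKError', 'grab_frame', 'grip_depth', 'hand_in', 'sense'] -0.0187
[[ 1.47298160e-04 -9.64386188e-01 -2.64498125e-01  6.66319744e-02]
 [ 9.99999977e-01  1.00372269e-04  1.90929621e-04  2.52411122e-04]
 [-1.57581613e-04 -2.64498147e-01  9.64386181e-01 -1.42195029e-01]
 [ 0.00000000e+00  0.00000000e+00  0.00000000e+00  1.00000000e+00]] 60.788035212339025 ['img', 'range_z', 'fov_y', 'cx', 'cy', 'distortion', 'tool_from_camera']
```

View pics/crop0.png

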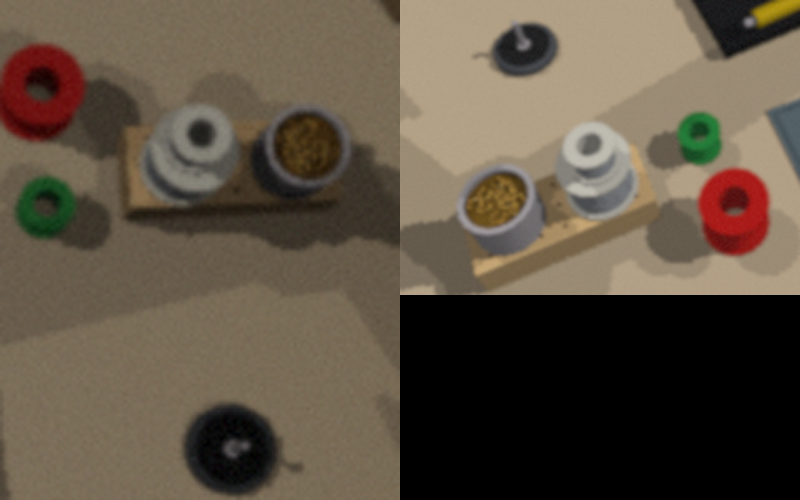

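The crop confirms it. The off-white reels stacked on the block are the ones meant: small on large, at left crop (200,135), with the cleaner at (305,148). The red and green reels stand apart on the table, so they are the look-alikes. Moving over the pile now.

Call:
arm_command([
  {"x": 60, "y": 60, "z": 0, "spin": 0.18},
  {"x": 110, "y": 110, "z": 0, "spin": 0.36},
  {"x": 155, "y": 155, "z": 0, "spin": 0.54},
  {"x": 200, "y": 200, "z": 0, "spin": 0.72},
  {"x": 240, "y": 240, "z": 0, "spin": 0.9},
], claw=-1)

```text
time_s: 0.78
tool_pos: [0.4961, -0.3664, 0.2304]
tool_rot: [-2.46, -1.952, 0.002]
wrist_force: [1.4, -0.9, -0.5]
finger_gap: 1.0
```

Call:
arm_command([
  {"x": 43, "y": 40, "z": 0, "spin": 0.1},
  {"x": 86, "y": 81, "z": 0, "spin": 0.2},
  {"x": 128, "y": 121, "z": -10, "spin": 0.26},
  {"x": 128, "y": 121, "z": -30, "spin": 0.26},
  {"x": 128, "y": 121, "z": -30, "spin": 0.26},
])

```text
time_s: 1.4
tool_pos: [0.6222, -0.2455, 0.1978]
tool_rot: [-2.183, -2.252, 0.007]
wrist_force: [-1.1, -0.4, 0.1]
finger_gap: 1.0
```

```bash
cat > wr.py <<'E'
import sys
from cell import *
from h import *
np.set_printoptions(precision=4,suppress=True)
n=sys.argv[1]
s=sense();f=grab_frame("wrist");pickle.dump((f,s),open(n+'.pkl','wb'));cv2.imwrite(f'pics/{n}.png',f["img"][:,:,::-1])
print(s["time_s"],s["tool_pos"],s["tool_rot"],s["finger_gap"])
E
python3 wr.py w1; python3 - <<'E'
from h import *
from m1 import sel,circ
f,s=pickle.load(open('w1.pkl','rb'));X=cloud(f,s)
print('W small',circ(X[sel(X,(.624,-.245),.03,.108,.125)]))
print('W clean',circ(X[sel(X,(.624,-.323),.045,.078,.09)]))
E
```

```text
1.4 [ 0.6222 -0.2455  0.1978] [-2.1832 -2.2517  0.007 ] 1.0002877181127594
top
 small (array([ 625.3657, -244.1944]), 20.05140495300293, np.float64(117.05768504140299), 212)
 clean (array([ 625.1493, -322.4075]), 29.968143463134766, np.float64(81.54677391496088), 538)
 large (array([ 620.6619, -255.422 ]), 39.49113845825195, np.float64(87.6373376082521), 295)
 SLfoot (array([626.5995, 268.9998]), 45.86410140991211, np.float64(13.222694216316215), 988) tip [0.6253 0.2694 0.0674]
 SSfoot (array([ 424.1573, -279.0466]), 32.98036193847656, np.float64(11.05140936569048), 549) tip [ 0.4251 -0.2779  0.0474]
 well (array([438.6756, 283.6326]), 31.855985641479492, np.float64(6.298774187285862), 382)
 mat ((652.64404296875, 16.928939819335938), (125.93644714355469, 193.67678833007812), 0.11508052051067352)
 block ((624.04638671875, -283.2279052734375), (61.007179260253906, 151.98486328125), 1.8460326194763184) 560
scene
 small (array([ 623.2708, -245.8387]), 20.105022430419922, np.float64(116.83098173861607), 376)
 clean (array([ 622.663 , -323.2059]), 29.56505584716797, np.float64(80.74360242
[... 163 characters left out ...]
094, np.float64(13.126215128724159), 792) tip [0.6249 0.2681 0.066 ]
 SSfoot (array([ 426.2611, -281.5861]), 28.56079864501953, np.float64(11.665309502057065), 330) tip [ 0.4256 -0.2801  0.0459]
 well (array([430.8676, 283.3597]), 45.08847427368164, np.float64(6.440701939420952), 449)
 mat ((651.0317993164062, 16.66278076171875), (127.79866790771484, 196.4222412109375), 0.26493561267852783)
 block ((622.6913452148438, -284.85986328125), (60.73714828491211, 149.4622039794922), 1.8418465852737427) 1234
W small (array([ 624.5225, -244.597 ]), 20.439668655395508, np.float64(115.56989999259584), 2071)
W clean (array([ 623.3831, -323.2293]), 29.339811325073242, np.float64(83.00938679054784), 2450)
```

The wrist view agrees with both cameras to within about 1 mm (small reel at 624.5, -244.6). Descending to grip it.

Call:
arm_command([
  {"x": 2, "y": 1, "z": -40, "spin": 0},
  {"x": 2, "y": 1, "z": -80, "spin": 0},
  {"x": 2, "y": 1, "z": -106, "spin": 0},
  {"x": 2, "y": 1, "z": -106, "spin": 0},
  {"x": 2, "y": 1, "z": -106, "spin": 0},
])

```text
time_s: 2.08
tool_pos: [0.6251, -0.2474, 0.0951]
tool_rot: [-2.191, -2.251, 0.005]
wrist_force: [0.6, -0.1, -0.1]
finger_gap: 1.002
```

Call:
arm_command([
  {"x": 0, "y": 0, "z": 0, "spin": 0},
  {"x": 0, "y": 0, "z": 0, "spin": 0},
  {"x": 0, "y": 0, "z": 0, "spin": 0},
  {"x": 0, "y": 0, "z": 0, "spin": 0},
  {"x": 0, "y": 0, "z": 0, "spin": 0},
], claw=1)

```text
time_s: 2.7
tool_pos: [0.6256, -0.2477, 0.0963]
tool_rot: [2.19, 2.25, -0.004]
wrist_force: [-1.3, -0.3, 6.6]
finger_gap: 0.441
```

Call:
arm_command([
  {"x": 0, "y": 0, "z": 0, "spin": 0},
  {"x": 0, "y": 0, "z": 10, "spin": 0},
  {"x": 0, "y": 0, "z": 30, "spin": 0},
  {"x": 0, "y": 0, "z": 60, "spin": 0},
  {"x": 0, "y": 0, "z": 80, "spin": 0},
])

```text
time_s: 3.32
tool_pos: [0.6266, -0.2479, 0.1791]
tool_rot: [2.188, 2.248, -0.002]
wrist_force: [1.0, 0.0, -1.3]
finger_gap: 0.445
```

```bash
python3 wr.py w2; sed -i '0,/^for n in/s//if __name__=="__main__":\n  for n in/' m1.py; python3 - <<'E'
import re
t=open('m1.py').read();a,b=t.split('if __name__=="__main__":\n');L=b.split('\n')
open('m1.py','w').write(a+'if __name__=="__main__":\n'+L[0]+'\n'+'\n'.join('  '+l for l in L[1:]))
E
python3 - <<'E'
from h import *
from m1 import sel,circ
f,s=pickle.load(open('w2.pkl','rb'));X=cloud(f,s);p=s["tool_pos"];M=X[sel(X,p,.035,.03,.3)];z=M[:,2];print(np.histogram(z,bins=np.arange(.03,.26,.01)))
E
```

```text
3.325 [ 0.6266 -0.2479  0.1791] [ 2.1884  2.2483 -0.0022] 0.4445129419607186
(array([ 581,  682,  124,   56,   43, 2962,    0,    0,    0,    0,    0,
          0,    0,  126, 1587,  895, 6662, 1199, 1633, 1385, 1594, 1183]), array([0.03, 0.04, 0.05, 0.06, 0.07, 0.08, 0.09, 0.1 , 0.11, 0.12, 0.13,
       0.14, 0.15, 0.16, 0.17, 0.18, 0.19, 0.2 , 0.21, 0.22, 0.23, 0.24,
       0.25]))
```

View pics/w2.png

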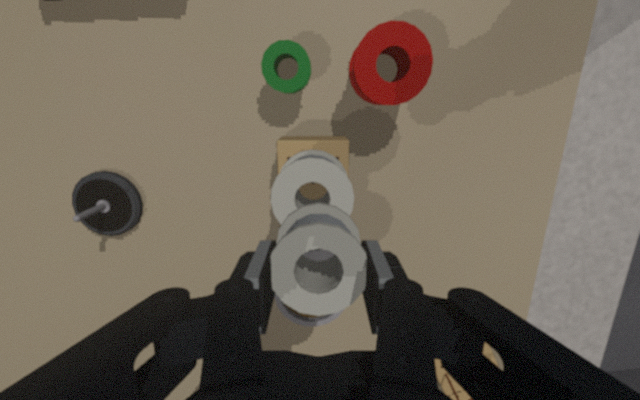

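The small reel is held upright: its top ring is at (318,270), with the large reel still standing on the block at (312,195). The small stand's spindle is at (103,206).

```bash
python3 - <<'E'
from h import *
from m1 import sel,circ
f,s=pickle.load(open('w2.pkl','rb'));X=cloud(f,s);g=f["img"].mean(-1)
P=X[sel(X,s["tool_pos"],.03,.190,.206)&(g>110)];print(circ(P),np.percentile(P[:,2],[5,50,95]))
P=X[sel(X,(.425,-.279),.03,.035,.06)];print(circ(P),len(P))
P=X[sel(X,(.425,-.279),.05,.005,.016)&(g<60)];print(circ(P))
E
```

```text
(array([ 626.3191, -245.0539]), 20.446691513061523, np.float64(198.42325153604648), 4993) [0.1974 0.1984 0.1994]
(array([ 425.2636, -278.8314]), 3.08172869682312, np.float64(44.742426018423195), 112) 112
(array([ 426.8974, -278.9712]), 31.621177673339844, np.float64(9.853076393451204), 2584)
```

Call:
arm_command([
  {"x": -50, "y": -10, "z": 0, "spin": 0},
  {"x": -100, "y": -18, "z": 0, "spin": 0},
  {"x": -150, "y": -25, "z": 0, "spin": 0},
  {"x": -190, "y": -33, "z": 0, "spin": 0},
  {"x": -201, "y": -34, "z": 0, "spin": 0},
])

```text
time_s: 4.0
tool_pos: [0.424, -0.2833, 0.1817]
tool_rot: [2.19, 2.242, -0.002]
wrist_force: [0.6, 0.0, -1.4]
finger_gap: 0.437
```

Call:
arm_command([
  {"x": 2, "y": 1, "z": -40, "spin": 0},
  {"x": 2, "y": 1, "z": -80, "spin": 0},
  {"x": 2, "y": 1, "z": -105, "spin": 0},
  {"x": 2, "y": 1, "z": -105, "spin": 0},
  {"x": 2, "y": 1, "z": -105, "spin": 0},
])

```text
time_s: 4.62
tool_pos: [0.4274, -0.2825, 0.0778]
tool_rot: [2.188, 2.241, -0.001]
wrist_force: [0.2, 0.6, -1.4]
finger_gap: 0.441
```

Call:
arm_command([
  {"x": -2, "y": 1, "z": -20, "spin": 0},
  {"x": -2, "y": 1, "z": -38, "spin": 0},
  {"x": -2, "y": 1, "z": -50, "spin": 0},
  {"x": -2, "y": 1, "z": -55, "spin": 0},
  {"x": -2, "y": 1, "z": -55, "spin": 0},
])

```text
time_s: 5.25
tool_pos: [0.4257, -0.2816, 0.0231]
tool_rot: [2.188, 2.241, -0.001]
wrist_force: [-0.7, 0.0, 0.3]
finger_gap: 0.438
```

Call:
arm_command([
  {"x": 0, "y": 0, "z": -2, "spin": 0},
  {"x": 0, "y": 0, "z": -3, "spin": 0},
  {"x": 0, "y": 0, "z": -3, "spin": 0},
  {"x": 0, "y": 0, "z": -3, "spin": 0},
  {"x": 0, "y": 0, "z": -3, "spin": 0},
])

```text
time_s: 5.88
tool_pos: [0.4261, -0.2818, 0.0204]
tool_rot: [2.187, 2.24, -0.0]
wrist_force: [0.6, -0.9, 2.0]
finger_gap: 0.438
```

Call:
arm_command([
  {"x": 0, "y": 0, "z": 0, "spin": 0},
  {"x": 0, "y": 0, "z": 0, "spin": 0},
  {"x": 0, "y": 0, "z": 0, "spin": 0},
  {"x": 0, "y": 0, "z": 0, "spin": 0},
  {"x": 0, "y": 0, "z": 0, "spin": 0},
], claw=-1)

```text
time_s: 6.5
tool_pos: [0.4261, -0.2819, 0.0204]
tool_rot: [2.187, 2.24, -0.0]
wrist_force: [-0.3, 0.4, -0.4]
finger_gap: 0.999
```

Call:
arm_command([
  {"x": 0, "y": 0, "z": 20, "spin": 0},
  {"x": 0, "y": 0, "z": 60, "spin": 0},
  {"x": 0, "y": 0, "z": 120, "spin": 0},
  {"x": 30, "y": 0, "z": 160, "spin": 0},
  {"x": 80, "y": 10, "z": 160, "spin": 0},
])

```text
time_s: 7.12
tool_pos: [0.5078, -0.2749, 0.1849]
tool_rot: [2.187, 2.229, 0.0]
wrist_force: [0.5, -1.4, -0.3]
finger_gap: 1.001
```

Call:
arm_command([
  {"x": 50, "y": 12, "z": 0, "spin": 0.01},
  {"x": 100, "y": 25, "z": 0, "spin": 0.01},
  {"x": 115, "y": 28, "z": -10, "spin": 0.01},
  {"x": 115, "y": 28, "z": -15, "spin": 0.01},
  {"x": 115, "y": 28, "z": -15, "spin": 0.01},
])

```text
time_s: 7.75
tool_pos: [0.6205, -0.2482, 0.1688]
tool_rot: [2.179, 2.24, -0.004]
wrist_force: [-0.9, -0.4, -0.0]
finger_gap: 0.996
```

```bash
python3 wr.py w3; python3 - <<'E'
from h import *
from m1 import sel,circ
f,s=pickle.load(open('w3.pkl','rb'));X=cloud(f,s);g=f["img"].mean(-1)
print('large',circ(X[sel(X,(.623,-.246),.042,.08,.092)]))
print('clean',circ(X[sel(X,(.623,-.323),.042,.078,.092)]))
f=__import__('cell').grab_frame("scene");X=cloud(f);g=f["img"].mean(-1)
for a,b in((.031,.046),(.0,.03)):print('small on stand',circ(X[sel(X,(.425,-.279),.03,a,b)]))
print('large',circ(X[sel(X,(.623,-.246),.042,.08,.092)]))
E
```

```text
7.75 [ 0.6205 -0.2482  0.1688] [ 2.1793  2.2397 -0.0038] 0.9960198542284514
large (array([ 622.4593, -246.7057]), 30.523616790771484, np.float64(85.60999032498707), 4818)
clean (array([ 622.9751, -323.1721]), 29.429353713989258, np.float64(83.02593504472215), 3011)
small on stand (array([ 433.4223, -295.2179]), 7.848924160003662, np.float64(41.249158754026205), 17)
small on stand (array([ 430.9089, -288.7017]), 27.026958465576172, np.float64(11.742470469973412), 116)
large (array([ 621.5848, -247.2259]), 30.08084487915039, np.float64(86.98008154181541), 617)
```

Call:
arm_command([
  {"x": 2, "y": 1, "z": -40, "spin": 0},
  {"x": 2, "y": 1, "z": -80, "spin": 0},
  {"x": 2, "y": 1, "z": -115, "spin": 0},
  {"x": 2, "y": 1, "z": -123, "spin": 0},
  {"x": 2, "y": 1, "z": -123, "spin": 0},
])

```text
time_s: 8.48
tool_pos: [0.6232, -0.248, 0.0478]
tool_rot: [2.179, 2.237, -0.002]
wrist_force: [1.4, 0.9, 1.0]
finger_gap: 1.003
```

Call:
arm_command([
  {"x": 0, "y": 0, "z": 0, "spin": 0},
  {"x": 0, "y": 0, "z": 0, "spin": 0},
  {"x": 0, "y": 0, "z": 0, "spin": 0},
  {"x": 0, "y": 0, "z": 0, "spin": 0},
  {"x": 0, "y": 0, "z": 0, "spin": 0},
], claw=1)

```text
time_s: 9.1
tool_pos: [0.6246, -0.2487, 0.0504]
tool_rot: [2.176, 2.234, -0.0]
wrist_force: [-1.7, -0.6, 5.7]
finger_gap: 0.675
```

Call:
arm_command([
  {"x": 0, "y": 0, "z": 0, "spin": 0},
  {"x": 0, "y": 0, "z": 5, "spin": 0},
  {"x": 0, "y": 0, "z": 25, "spin": 0},
  {"x": 0, "y": 0, "z": 60, "spin": 0},
  {"x": 0, "y": 0, "z": 110, "spin": 0},
])

```text
time_s: 9.72
tool_pos: [0.6236, -0.2483, 0.1611]
tool_rot: [2.178, 2.236, -0.002]
wrist_force: [0.0, -0.8, -2.7]
finger_gap: 0.675
```

```bash
python3 wr.py w4; python3 - <<'E'
from h import *
from m1 import sel,circ
f,s=pickle.load(open('w4.pkl','rb'));X=cloud(f,s);g=f["img"].mean(-1);p=s["tool_pos"]
M=sel(X,p,.04,p[2]+.01,p[2]+.06)&(g>110)
h,e=np.histogram(X[M][:,2],bins=40);k=e[h.argmax()];print(k)
print('large',circ(X[sel(X,p,.04,k-.006,k+.007)&(g>110)]))
b=sel(X,(.62,-.285),.1,.034,.046);print(' block',cv2.minAreaRect((X[b][:,:2]*1000).astype(np.float32)),b.sum())
E
```

```text
9.725 [ 0.6236 -0.2483  0.1611] [ 2.1777  2.2359 -0.0018] 0.6751632122599043
0.19610483306324386
large (array([ 622.6946, -246.2055]), 30.0602970123291, np.float64(196.40282310961427), 13574)
 block ((621.7925415039062, -230.4541015625), (60.12873077392578, 43.88966751098633), 1.9997738599777222) 3694
```

View pics/w4.png

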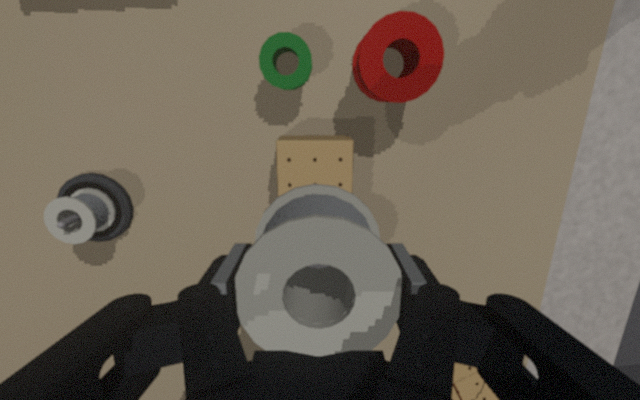

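The large reel is held upright (centre at (318,295)) and the block's left end is now bare. The small reel sits on its stand at (72,218) with the spindle in its bore.

Call:
arm_command([
  {"x": 2, "y": 55, "z": 0, "spin": 0},
  {"x": 2, "y": 110, "z": 0, "spin": 0},
  {"x": 2, "y": 165, "z": 0, "spin": 0},
  {"x": 2, "y": 220, "z": 0, "spin": 0},
  {"x": 2, "y": 275, "z": 0, "spin": 0},
])

```text
time_s: 10.4
tool_pos: [0.6307, 0.0271, 0.1719]
tool_rot: [2.168, 2.225, 0.01]
wrist_force: [-0.0, -0.6, -3.1]
finger_gap: 0.678
```

Call:
arm_command([
  {"x": 2, "y": 50, "z": 0, "spin": 0},
  {"x": 2, "y": 100, "z": 0, "spin": 0},
  {"x": 2, "y": 150, "z": 0, "spin": 0},
  {"x": 2, "y": 150, "z": 0, "spin": 0},
  {"x": 2, "y": 150, "z": 0, "spin": 0},
])

```text
time_s: 11.02
tool_pos: [0.633, 0.1767, 0.1726]
tool_rot: [2.167, 2.224, 0.01]
wrist_force: [0.2, -0.5, -3.1]
finger_gap: 0.675
```

```bash
python3 wr.py w5; python3 - <<'E'
from h import *
from m1 import sel,circ
f,s=pickle.load(open('w5.pkl','rb'));X=cloud(f,s);g=f["img"].mean(-1);p=s["tool_pos"]
k=p[2]+.035
print('held',circ(X[sel(X,p,.045,k-.006,k+.007)&(g>110)]))
P=X[sel(X,(.625,.268),.03,.05,.075)];print('tip',len(P) and (P.mean(0),P[:,2].max()))
print('foot',circ(X[sel(X,(.625,.268),.06,.006,.018)&(g<70)]))
w=sel(X,(.438,.283),.048,.008,.02);print('rim',circ(X[w]))
for y in range(350,520,20):
    m=(abs(X[...,0]-.44)<.06)&(abs(X[...,1]*1000-y)<10);print(y,m.sum() and X[m][:,2].max())
E
```

```text
11.025 [0.633  0.1767 0.1726] [2.1668 2.2242 0.0096] 0.6753914332256771
held (array([629.7941, 178.7721]), 31.742347717285156, np.float64(207.69540330572096), 14056)
tip (array([0.6253, 0.2708, 0.0668]), np.float64(0.07070887070719847))
foot (array([625.0714, 271.0627]), 44.5526123046875, np.float64(11.916060047006257), 9137)
rim (array([437.3932, 283.0518]), 40.869972229003906, np.float64(11.029940828421784), 1376)
350 0
370 0
390 0
410 0
430 0
450 0
470 0
490 0
510 0
```

View pics/w5.png

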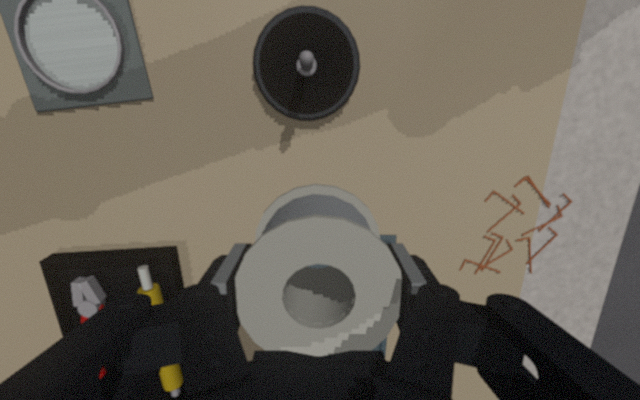

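The large stand's spindle is at (306,65), the well is at (70,45), and the reel is still held level. Continuing to the spindle.

Call:
arm_command([
  {"x": -2, "y": 35, "z": 0, "spin": 0},
  {"x": -4, "y": 70, "z": 0, "spin": 0},
  {"x": -6, "y": 91, "z": 0, "spin": 0},
  {"x": -6, "y": 91, "z": -20, "spin": 0},
  {"x": -6, "y": 91, "z": -60, "spin": 0},
])

```text
time_s: 11.7
tool_pos: [0.6291, 0.2642, 0.1124]
tool_rot: [2.169, 2.217, 0.012]
wrist_force: [0.5, 0.2, -3.8]
finger_gap: 0.677
```

Call:
arm_command([
  {"x": -3, "y": 4, "z": 0, "spin": 0},
  {"x": -3, "y": 4, "z": -20, "spin": 0},
  {"x": -3, "y": 4, "z": -25, "spin": 0},
  {"x": -3, "y": 4, "z": -25, "spin": 0},
  {"x": -3, "y": 4, "z": -25, "spin": 0},
])

```text
time_s: 12.32
tool_pos: [0.6267, 0.2685, 0.0883]
tool_rot: [2.169, 2.216, 0.014]
wrist_force: [-0.8, -0.6, -2.1]
finger_gap: 0.678
```

Bottom is at 78, just above the tip and centred to about 1 mm. Lowering.

Call:
arm_command([
  {"x": 0, "y": 0, "z": -20, "spin": 0},
  {"x": 0, "y": 0, "z": -40, "spin": 0},
  {"x": 0, "y": 0, "z": -57, "spin": 0},
  {"x": 0, "y": 0, "z": -62, "spin": 0},
  {"x": 0, "y": 0, "z": -62, "spin": 0},
])

```text
time_s: 12.95
tool_pos: [0.6265, 0.2684, 0.0256]
tool_rot: [2.169, 2.217, 0.013]
wrist_force: [-0.5, 0.6, -1.6]
finger_gap: 0.679
```

Call:
arm_command([
  {"x": 0, "y": 0, "z": -2, "spin": 0},
  {"x": 0, "y": 0, "z": -3, "spin": 0},
  {"x": 0, "y": 0, "z": -3, "spin": 0},
  {"x": 0, "y": 0, "z": -3, "spin": 0},
  {"x": 0, "y": 0, "z": -3, "spin": 0},
])

```text
time_s: 13.58
tool_pos: [0.6269, 0.2686, 0.023]
tool_rot: [2.169, 2.217, 0.014]
wrist_force: [0.4, -0.3, -1.3]
finger_gap: 0.679
```

Call:
arm_command([
  {"x": 0, "y": 0, "z": -1, "spin": 0},
  {"x": 0, "y": 0, "z": -2, "spin": 0},
  {"x": 0, "y": 0, "z": -2, "spin": 0},
  {"x": 0, "y": 0, "z": -2, "spin": 0},
  {"x": 0, "y": 0, "z": -2, "spin": 0},
])

```text
time_s: 14.2
tool_pos: [0.6269, 0.2686, 0.0229]
tool_rot: [2.169, 2.216, 0.013]
wrist_force: [-3.6, -1.8, 9.2]
finger_gap: 0.672
```

Call:
arm_command([
  {"x": 0, "y": 0, "z": 1, "spin": 0},
  {"x": 0, "y": 0, "z": 1, "spin": 0},
  {"x": 0, "y": 0, "z": 1, "spin": 0},
  {"x": 0, "y": 0, "z": 1, "spin": 0},
  {"x": 0, "y": 0, "z": 1, "spin": 0},
], claw=-1)

```text
time_s: 14.82
tool_pos: [0.6268, 0.2686, 0.0237]
tool_rot: [2.169, 2.216, 0.013]
wrist_force: [-0.7, -1.2, -0.3]
finger_gap: 1.002
```

Call:
arm_command([
  {"x": 0, "y": 0, "z": 30, "spin": 0},
  {"x": 0, "y": 0, "z": 80, "spin": 0},
  {"x": 0, "y": 0, "z": 130, "spin": 0},
  {"x": 0, "y": -50, "z": 150, "spin": 0},
  {"x": 0, "y": -110, "z": 150, "spin": 0},
])

```text
time_s: 15.45
tool_pos: [0.6281, 0.1599, 0.1766]
tool_rot: [2.163, 2.218, 0.022]
wrist_force: [0.2, -0.9, -0.4]
finger_gap: 1.001
```

```bash
python3 wr.py w6; python3 - <<'E'
from h import *
from m1 import sel,circ
f,s=pickle.load(open('w6.pkl','rb'));X=cloud(f,s);g=f["img"].mean(-1);p=s["tool_pos"]
print('large',circ(X[sel(X,(.625,.27),.045,.05,.066)]))
w=sel(X,(.438,.283),.048,.008,.02);print('rim',circ(X[w]))
for n in('top','scene'):
  f=pickle.load(open(n+'0.pkl','rb'));X=cloud(f)
  for y in range(340,520,20):
    m=(abs(X[...,0]-.44)<.06)&(abs(X[...,1]*1000-y)<10);print(y,m.sum() and np.percentile(X[m][:,2],99.5),end='; ')
  print()
E
```

```text
15.45 [0.6281 0.1599 0.1766] [2.1632 2.2183 0.0216] 1.0006557356283345
large (array([626.6818, 270.7557]), 29.822019577026367, np.float64(57.6052665089593), 4777)
rim (array([437.2827, 283.2537]), 40.74907302856445, np.float64(11.08946747953361), 1053)
340 0.011040673933883154; 360 0.047083553031443556; 380 0.06701734313619066; 400 0.08102637557347031; 420 0.09715788035822683; 440 0.11094527454163684; 460 0.12746231613536946; 480 0.1434233985185825; 500 0.1598027418600571; 
340 0.008943601218956753; 360 0.0450992461655481; 380 0.06682062623234374; 400 0.08174227671134536; 420 0.09553390400439452; 440 0.11322325777760728; 460 0.12811624802624982; 480 0.14110413883187692; 500 0.15865060663581187;
```

The large reel's top is at 57.6 mm (58 expected), so it is fully down. The rim is confirmed at (437, 283), and the holder leaves plenty of room. On to the cleaner.

Call:
arm_command([
  {"x": 0, "y": -55, "z": 0, "spin": 0},
  {"x": 0, "y": -110, "z": 0, "spin": 0},
  {"x": 0, "y": -165, "z": 0, "spin": 0},
  {"x": -2, "y": -220, "z": 0, "spin": 0},
  {"x": -4, "y": -275, "z": 0, "spin": 0},
])

```text
time_s: 16.12
tool_pos: [0.6243, -0.1316, 0.1746]
tool_rot: [2.175, 2.199, 0.004]
wrist_force: [0.7, -0.0, 1.3]
finger_gap: 1.001
```

Call:
arm_command([
  {"x": 0, "y": -55, "z": -5, "spin": 0},
  {"x": 0, "y": -110, "z": -10, "spin": 0},
  {"x": 0, "y": -165, "z": -15, "spin": 0},
  {"x": 0, "y": -205, "z": -15, "spin": 0},
  {"x": 0, "y": -205, "z": -15, "spin": 0},
])

```text
time_s: 16.75
tool_pos: [0.6223, -0.3423, 0.1587]
tool_rot: [2.183, 2.19, -0.001]
wrist_force: [-0.5, -0.1, 0.8]
finger_gap: 1.001
```

```bash
python3 wr.py w7; python3 - <<'E'
from h import *
from m1 import sel,circ
f,s=pickle.load(open('w7.pkl','rb'));X=cloud(f,s);p=s["tool_pos"]
print('clean',circ(X[sel(X,(.623,-.323),.042,.078,.092)]),np.nanmax(X[sel(X,(.623,-.323),.042,.078,.1)][:,2]))
E
```

```text
16.75 [ 0.6223 -0.3423  0.1587] [ 2.1827  2.1902 -0.0009] 1.0010577136565908
clean (array([ 622.9366, -322.9412]), 29.30207633972168, np.float64(83.7332004222186), 3823) 0.08783217482918844
```

Call:
arm_command([
  {"x": 1, "y": 19, "z": 0, "spin": 0.03},
  {"x": 1, "y": 19, "z": -40, "spin": 0.03},
  {"x": 1, "y": 19, "z": -80, "spin": 0.03},
  {"x": 1, "y": 19, "z": -110, "spin": 0.03},
  {"x": 1, "y": 19, "z": -112, "spin": 0.03},
])

```text
time_s: 17.42
tool_pos: [0.6232, -0.3148, 0.0444]
tool_rot: [2.145, 2.237, 0.003]
wrist_force: [0.2, -0.8, 0.3]
finger_gap: 0.997
```

Call:
arm_command([
  {"x": 0, "y": 0, "z": -1, "spin": 0},
  {"x": 0, "y": 0, "z": -1, "spin": 0},
  {"x": 0, "y": 0, "z": -1, "spin": 0},
  {"x": 0, "y": 0, "z": -1, "spin": 0},
  {"x": 0, "y": 0, "z": -1, "spin": 0},
], claw=1)

```text
time_s: 18.05
tool_pos: [0.625, -0.3143, 0.0457]
tool_rot: [2.143, 2.236, 0.007]
wrist_force: [0.3, 2.3, 6.2]
finger_gap: 0.664
```

Call:
arm_command([
  {"x": 0, "y": 0, "z": 0, "spin": 0},
  {"x": 0, "y": 0, "z": 5, "spin": 0},
  {"x": 0, "y": 0, "z": 25, "spin": 0},
  {"x": 0, "y": 0, "z": 60, "spin": 0},
  {"x": 0, "y": 0, "z": 115, "spin": 0},
])

```text
time_s: 18.68
tool_pos: [0.6237, -0.3141, 0.161]
tool_rot: [2.145, 2.238, 0.005]
wrist_force: [0.6, 0.2, -1.1]
finger_gap: 0.667
```

```bash
python3 wr.py w8; python3 - <<'E'
from h import *
from m1 import sel,circ
f,s=pickle.load(open('w8.pkl','rb'));X=cloud(f,s);p=s["tool_pos"];I=f["img"].astype(int);g=I.mean(-1)
for k in (.024,.028,.032,.036,.04): 
  P=X[sel(X,p,.036,p[2]+k,p[2]+k+.004)&(g>60)];print(k,circ(P))
b=sel(X,(.62,-.285),.1,.034,.046);print(' block',cv2.minAreaRect((X[b][:,:2]*1000).astype(np.float32)),b.sum())
E
```

```text
18.675 [ 0.6237 -0.3141  0.161 ] [2.145  2.238  0.0051] 0.6669264021976706
0.024 (array([ 623.1638, -303.216 ]), 34.1339225769043, np.float64(187.05881914832307), 628)
0.028 (array([ 623.389 , -310.9096]), 34.895790100097656, np.float64(191.30516473560826), 802)
0.032 (array([ 623.4318, -310.6885]), 34.822242736816406, np.float64(195.74528229854116), 2371)
0.036 (array([ 623.3866, -310.8413]), 34.88958740234375, np.float64(199.9529686091152), 3115)
0.04 (array([ 623.1848, -310.3428]), 34.51211929321289, np.float64(201.45165700331268), 2042)
 block ((623.3229370117188, -279.3891296386719), (60.11627960205078, 141.07640075683594), 1.7757338285446167) 13928
```

View pics/w8.png

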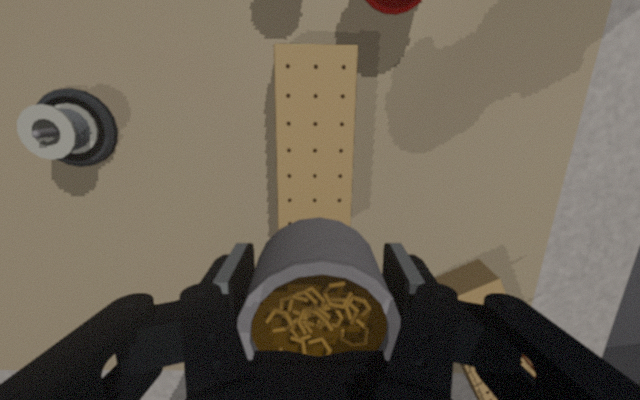

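The pot is held level at (318,315), gripped about 8 mm off its middle in y, and the block is bare. I'll fit where the pot sits in the hand.

```bash
cat > pot.py <<'E'
import sys
from h import *
from m1 import sel,circ
f,s=pickle.load(open(sys.argv[1]+'.pkl','rb'));X=cloud(f,s);p=s["tool_pos"];I=f["img"].astype(int);g=I.mean(-1)
grey=(abs(I[...,0]-I[...,2])<25)&(g>85)
P=X[sel(X,p+[0,-.009,0],.034,p[2]+.036,p[2]+.045)&grey];c,r,z,n=circ(P);print(c-p[:2]*1000,r,z-p[2]*1000,n)
# lsq circle with free radius on the outermost points
q=P[:,:2]*1000;A=np.c_[2*q,np.ones(len(q))];b=(q**2).sum(1)
k=np.linalg.lstsq(A,b,rcond=None)[0];print(k[:2]-p[:2]*1000,np.sqrt(k[2]+k[0]**2+k[1]**2))
E
python3 pot.py w8
```

```text
[-1.0715 -7.9355] 28.001461029052734 40.04379788269463 3046
[-0.7778 -8.8284] 25.788425312450965
```

Call:
arm_command([
  {"x": -20, "y": 50, "z": 5, "spin": 0},
  {"x": -40, "y": 100, "z": 10, "spin": 0},
  {"x": -60, "y": 150, "z": 10, "spin": 0},
  {"x": -80, "y": 205, "z": 10, "spin": 0},
  {"x": -100, "y": 260, "z": 10, "spin": 0},
])

```text
time_s: 19.35
tool_pos: [0.5288, -0.0545, 0.1832]
tool_rot: [2.134, 2.224, 0.016]
wrist_force: [0.7, 1.0, -0.4]
finger_gap: 0.663
```

Call:
arm_command([
  {"x": -20, "y": 55, "z": 0, "spin": 0},
  {"x": -40, "y": 110, "z": 0, "spin": 0},
  {"x": -60, "y": 165, "z": 0, "spin": 0},
  {"x": -80, "y": 220, "z": 0, "spin": 0},
  {"x": -88, "y": 250, "z": 0, "spin": 0},
])

```text
time_s: 19.98
tool_pos: [0.4397, 0.1989, 0.1848]
tool_rot: [2.128, 2.228, 0.02]
wrist_force: [0.8, -0.1, -0.7]
finger_gap: 0.662
```

Call:
arm_command([
  {"x": 0, "y": 30, "z": 0, "spin": 0},
  {"x": 0, "y": 60, "z": 0, "spin": 0},
  {"x": 0, "y": 80, "z": -20, "spin": 0},
  {"x": 0, "y": 80, "z": -50, "spin": 0},
  {"x": 0, "y": 80, "z": -70, "spin": 0},
])

```text
time_s: 20.6
tool_pos: [0.4397, 0.2791, 0.1146]
tool_rot: [2.127, 2.228, 0.02]
wrist_force: [0.1, 0.3, -1.8]
finger_gap: 0.665
```

Call:
arm_command([
  {"x": -1, "y": 6, "z": -10, "spin": 0},
  {"x": -1, "y": 12, "z": -30, "spin": 0},
  {"x": -1, "y": 12, "z": -60, "spin": 0},
  {"x": -1, "y": 12, "z": -68, "spin": 0},
  {"x": -1, "y": 12, "z": -68, "spin": 0},
])

```text
time_s: 21.22
tool_pos: [0.4387, 0.2913, 0.0465]
tool_rot: [2.127, 2.228, 0.02]
wrist_force: [0.9, 0.9, -0.5]
finger_gap: 0.667
```

```bash
python3 wr.py w9; python3 pot.py w9
```

```text
21.225 [0.4387 0.2913 0.0465] [2.1271 2.2282 0.0198] 0.6665968604595613
[ 0.5039 -4.7929] 31.177337646484375 39.86259146768757 3518
[-1.5332 -8.4719] 25.760545204219692
```

View pics/w9.png

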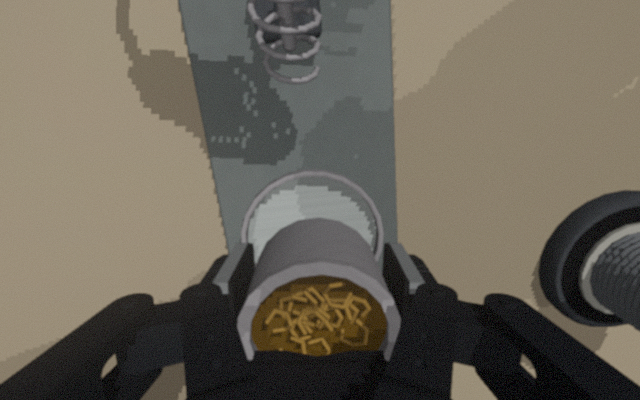

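The pot at (318,315) is centred over the well rim at (312,235) by calculation, and the coil at (290,40) is clear of the hand. Lowering.

Call:
arm_command([
  {"x": 0, "y": 0, "z": -12, "spin": 0},
  {"x": 0, "y": 0, "z": -24, "spin": 0},
  {"x": 0, "y": 0, "z": -32, "spin": 0},
  {"x": 0, "y": 0, "z": -33, "spin": 0},
  {"x": 0, "y": 0, "z": -33, "spin": 0},
])

```text
time_s: 21.9
tool_pos: [0.4392, 0.2918, 0.0142]
tool_rot: [2.127, 2.228, 0.022]
wrist_force: [0.5, 0.4, -1.4]
finger_gap: 0.662
```

Call:
arm_command([
  {"x": 0, "y": 0, "z": -1, "spin": 0},
  {"x": 0, "y": 0, "z": -2, "spin": 0},
  {"x": 0, "y": 0, "z": -2, "spin": 0},
  {"x": 0, "y": 0, "z": -2, "spin": 0},
  {"x": 0, "y": 0, "z": -2, "spin": 0},
])

```text
time_s: 22.52
tool_pos: [0.4392, 0.2918, 0.0122]
tool_rot: [2.127, 2.228, 0.022]
wrist_force: [0.1, -0.5, -2.3]
finger_gap: 0.665
```

Call:
arm_command([
  {"x": 0, "y": 0, "z": -1, "spin": 0},
  {"x": 0, "y": 0, "z": -2, "spin": 0},
  {"x": 0, "y": 0, "z": -2, "spin": 0},
  {"x": 0, "y": 0, "z": -2, "spin": 0},
  {"x": 0, "y": 0, "z": -2, "spin": 0},
])

```text
time_s: 23.15
tool_pos: [0.4393, 0.2918, 0.011]
tool_rot: [2.127, 2.227, 0.022]
wrist_force: [-1.2, -0.9, 6.3]
finger_gap: 0.665
```

Contact at 11.0 mm, against 10.7 expected for the well floor. Releasing, lifting and checking.

Call:
arm_command([
  {"x": 0, "y": 0, "z": 0, "spin": 0},
  {"x": 0, "y": 0, "z": 1, "spin": 0},
  {"x": 0, "y": 0, "z": 1, "spin": 0},
  {"x": 0, "y": 0, "z": 1, "spin": 0},
  {"x": 0, "y": 0, "z": 1, "spin": 0},
], claw=-1)

```text
time_s: 23.78
tool_pos: [0.4392, 0.2918, 0.0119]
tool_rot: [2.127, 2.227, 0.022]
wrist_force: [-1.2, -0.0, 0.2]
finger_gap: 0.996
```

Call:
arm_command([
  {"x": 0, "y": 0, "z": 25, "spin": 0},
  {"x": 0, "y": 0, "z": 70, "spin": 0},
  {"x": 0, "y": 0, "z": 120, "spin": 0},
  {"x": 30, "y": -40, "z": 160, "spin": 0},
  {"x": 50, "y": -90, "z": 165, "spin": 0},
])

```text
time_s: 24.4
tool_pos: [0.492, 0.2032, 0.1806]
tool_rot: [2.122, 2.228, 0.033]
wrist_force: [0.7, -0.1, -0.4]
finger_gap: 1.002
```

```bash
python3 wr.py w10; python3 - <<'E'
from h import *
from m1 import sel,circ
f,s=pickle.load(open('w10.pkl','rb'));X=cloud(f,s);I=f["img"].astype(int)
P=X[sel(X,(.437,.283),.035,.045,.06)];print('pot top',circ(P),np.percentile(P[:,2],[90,98]))
w=sel(X,(.438,.283),.048,.008,.018);print('rim',circ(X[w]))
E
```

```text
24.4 [0.492  0.2032 0.1806] [2.1216 2.2281 0.033 ] 1.002000871751384
pot top (array([438.9541, 281.5172]), 29.234302520751953, np.float64(50.05926434288631), 2277) [0.0513 0.0519]
rim (array([437.4609, 283.6391]), 40.15818405151367, np.float64(11.311897604055487), 1141)
```

Call:
arm_command([
  {"x": 15, "y": -55, "z": 0, "spin": 0},
  {"x": 30, "y": -110, "z": 0, "spin": 0},
  {"x": 45, "y": -165, "z": 0, "spin": -0.01},
  {"x": 60, "y": -220, "z": 0, "spin": -0.015},
  {"x": 75, "y": -275, "z": 0, "spin": -0.015},
])

```text
time_s: 25.08
tool_pos: [0.5698, -0.0846, 0.179]
tool_rot: [2.149, 2.195, 0.02]
wrist_force: [0.9, 0.5, 0.2]
finger_gap: 0.997
```

Call:
arm_command([
  {"x": 15, "y": -55, "z": 0, "spin": 0},
  {"x": 30, "y": -110, "z": -10, "spin": 0},
  {"x": 45, "y": -165, "z": -20, "spin": 0},
  {"x": 56, "y": -200, "z": -30, "spin": 0},
  {"x": 56, "y": -205, "z": -30, "spin": 0},
])

```text
time_s: 25.7
tool_pos: [0.6244, -0.2933, 0.1468]
tool_rot: [2.156, 2.191, 0.016]
wrist_force: [-0.9, -0.5, 0.5]
finger_gap: 0.997
```

Call:
arm_command([
  {"x": 0, "y": 0, "z": 0, "spin": 0},
  {"x": 0, "y": 0, "z": 0, "spin": 0},
  {"x": 0, "y": 0, "z": 0, "spin": 0},
  {"x": 0, "y": 0, "z": 0, "spin": 0},
  {"x": 0, "y": 0, "z": 0, "spin": 0},
])

```text
time_s: 26.32
tool_pos: [0.6244, -0.2929, 0.1471]
tool_rot: [2.155, 2.191, 0.016]
wrist_force: [-0.5, 0.1, -0.6]
finger_gap: 1.001
```

```bash
python3 wr.py w11; python3 - <<'E'
from h import *
from m1 import sel,circ
from cell import *
f,s=pickle.load(open('w11.pkl','rb'));X=cloud(f,s);r=s["tool_rot"];print('yaw',2*np.arctan2(r[1],r[0]))
b=sel(X,(.623,-.285),.09,.034,.046);print(' block',cv2.minAreaRect((X[b][:,:2]*1000).astype(np.float32)),b.sum())
f=grab_frame('top');X=cloud(f);b=sel(X,(.623,-.285),.09,.034,.046);print(' block',cv2.minAreaRect((X[b][:,:2]*1000).astype(np.float32)),b.sum())
E
```

```text
26.325 [ 0.6244 -0.2929  0.1471] [2.155  2.1912 0.0164] 1.0006141276468112
yaw 1.587432488091709
 block ((623.419189453125, -284.0810546875), (60.13032531738281, 150.45401000976562), 1.7798298597335815) 15832
 block ((624.11572265625, -278.8678283691406), (60.82280349731445, 141.79641723632812), 1.85989511013031) 1267
```

Call:
arm_command([
  {"x": -1, "y": 9, "z": -20, "spin": 0.014},
  {"x": -1, "y": 9, "z": -60, "spin": 0.014},
  {"x": -1, "y": 9, "z": -100, "spin": 0.014},
  {"x": -1, "y": 9, "z": -132, "spin": 0.014},
  {"x": -1, "y": 9, "z": -137, "spin": 0.014},
])

```text
time_s: 27.05
tool_pos: [0.6213, -0.2835, 0.0072]
tool_rot: [2.143, 2.21, 0.014]
wrist_force: [-0.1, -0.2, -0.3]
finger_gap: 1.0
```

Call:
arm_command([
  {"x": 0, "y": 0, "z": 0, "spin": 0},
  {"x": 0, "y": 0, "z": 0, "spin": 0},
  {"x": 0, "y": 0, "z": 0, "spin": 0},
  {"x": 0, "y": 0, "z": 0, "spin": 0},
  {"x": 0, "y": 0, "z": 0, "spin": 0},
])

```text
time_s: 27.68
tool_pos: [0.6215, -0.2836, 0.0076]
tool_rot: [2.143, 2.209, 0.014]
wrist_force: [0.6, 0.0, -0.1]
finger_gap: 1.0
```

Call:
arm_command([
  {"x": 1, "y": 0, "z": 3, "spin": 0},
  {"x": 1, "y": 0, "z": 3, "spin": 0},
  {"x": 1, "y": 0, "z": 3, "spin": 0},
  {"x": 1, "y": 0, "z": 3, "spin": 0},
  {"x": 1, "y": 0, "z": 3, "spin": 0},
], claw=1)

```text
time_s: 28.3
tool_pos: [0.6239, -0.2837, 0.0122]
tool_rot: [2.141, 2.208, 0.016]
wrist_force: [0.2, 0.3, 6.4]
finger_gap: 0.692
```

Call:
arm_command([
  {"x": 0, "y": 0, "z": 0, "spin": 0},
  {"x": 0, "y": 0, "z": 5, "spin": 0},
  {"x": 0, "y": 0, "z": 25, "spin": 0},
  {"x": 0, "y": 0, "z": 60, "spin": 0},
  {"x": 0, "y": 0, "z": 100, "spin": 0},
])

```text
time_s: 28.92
tool_pos: [0.6235, -0.2836, 0.1137]
tool_rot: [2.141, 2.208, 0.016]
wrist_force: [0.4, -0.1, -2.2]
finger_gap: 0.693
```

```bash
python3 wr.py w12; python3 - <<'E'
from h import *
from m1 import sel,circ
from cell import *
f,s=pickle.load(open('w12.pkl','rb'));p=s["tool_pos"]
for f in (f,grab_frame('top'),grab_frame('scene')):
  X=cloud(f,s);I=f["img"].astype(int);b=sel(X,p,.1,p[2]+.022,p[2]+.036)&(I[...,0]>I[...,2]+25)
  if b.sum()>50:
    P=X[b];A=np.c_[P[:,:2]-p[:2],np.ones(len(P))];k=np.linalg.lstsq(A,P[:,2]-p[2],rcond=None)[0]
    print(b.sum(),cv2.minAreaRect((P[:,:2]*1000).astype(np.float32)),'top dz,slopes',k[2]*1e3,k[:2])
E
```

```text
28.925 [ 0.6235 -0.2836  0.1137] [2.1415 2.2081 0.016 ] 0.692944169623836
45222 ((621.6179809570312, -261.7658996582031), (107.6229476928711, 85.9679183959961), 89.28778076171875) top dz,slopes 27.558526847588713 [ 0.0057 -0.0009]
518 ((628.59375, -270.9375305175781), (64.59861755371094, 124.24412536621094), 1.834265112876892) top dz,slopes 34.70338686770878 [ 0.0284 -0.0158]
2953 ((631.4728393554688, -286.118896484375), (73.52410888671875, 149.93829345703125), 2.0097315311431885) top dz,slopes 33.80963134980072 [-0.0456 -0.0047]
```

View pics/w12.png

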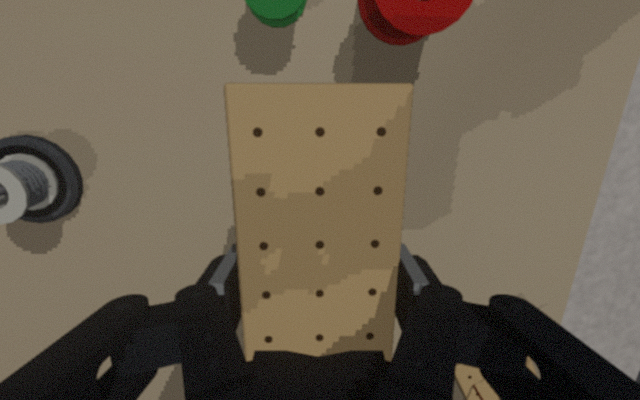

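The block is held level (wrist-view slopes below 0.006) with its holes centred at column 320. Carrying it to the mat.

Call:
arm_command([
  {"x": 5, "y": 45, "z": 10, "spin": 0},
  {"x": 10, "y": 100, "z": 10, "spin": -0.01},
  {"x": 15, "y": 155, "z": 10, "spin": -0.02},
  {"x": 20, "y": 210, "z": 10, "spin": -0.028},
  {"x": 24, "y": 255, "z": 10, "spin": -0.028},
])

```text
time_s: 29.7
tool_pos: [0.649, -0.0265, 0.1249]
tool_rot: [2.167, 2.176, 0.017]
wrist_force: [0.6, -0.3, -1.6]
finger_gap: 0.693
```

Call:
arm_command([
  {"x": 2, "y": 20, "z": 0, "spin": 0},
  {"x": 2, "y": 40, "z": 0, "spin": 0},
  {"x": 2, "y": 44, "z": -20, "spin": 0},
  {"x": 2, "y": 44, "z": -40, "spin": 0},
  {"x": 2, "y": 44, "z": -45, "spin": 0},
])

```text
time_s: 30.32
tool_pos: [0.6488, 0.0148, 0.0766]
tool_rot: [2.172, 2.176, 0.009]
wrist_force: [-0.6, 0.1, -2.2]
finger_gap: 0.693
```

```bash
python3 wr.py w13; python3 - <<'E'
from h import *
from m1 import sel,circ
from cell import *
f,s=pickle.load(open('w13.pkl','rb'));p=s["tool_pos"];r=s["tool_rot"];print('yaw',2*np.arctan2(r[1],r[0])-np.pi/2)
f=grab_frame('scene');X=cloud(f);I=f["img"].astype(int)
m=sel(X,(.652,.017),.16,-.01,.012)&(I[...,2]>I[...,0]+5)
print('mat',cv2.minAreaRect((X[m][:,:2]*1000).astype(np.float32)))
cv2.imwrite('pics/s13.png',f["img"][:,:,::-1])
E
```

```text
30.325 [0.6488 0.0148 0.0766] [2.1716 2.1755 0.0088] 0.6930904793832319
yaw 0.0018169419831026712
mat ((652.7086791992188, 17.00019073486328), (197.2030792236328, 125.3604507446289), 89.89192199707031)
```

View pics/w13.png

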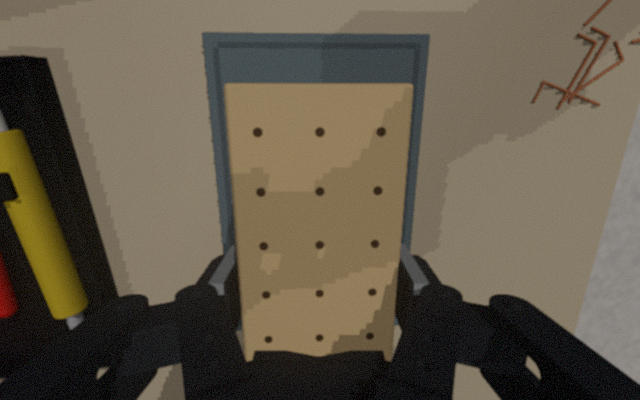

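The block is over the mat (mat edges at (205,35) and (428,35)) and parallel with it. Lowering with a 3 mm correction.

Call:
arm_command([
  {"x": 3, "y": 2, "z": -15, "spin": 0},
  {"x": 3, "y": 2, "z": -35, "spin": 0},
  {"x": 3, "y": 2, "z": -52, "spin": 0},
  {"x": 3, "y": 2, "z": -58, "spin": 0},
  {"x": 3, "y": 2, "z": -58, "spin": 0},
])

```text
time_s: 31.05
tool_pos: [0.6527, 0.0178, 0.0196]
tool_rot: [2.17, 2.176, 0.012]
wrist_force: [-0.1, -1.0, -1.4]
finger_gap: 0.693
```

Call:
arm_command([
  {"x": 0, "y": 0, "z": -1, "spin": 0},
  {"x": 0, "y": 0, "z": -3, "spin": 0},
  {"x": 0, "y": 0, "z": -3, "spin": 0},
  {"x": 0, "y": 0, "z": -3, "spin": 0},
  {"x": 0, "y": 0, "z": -3, "spin": 0},
])

```text
time_s: 31.68
tool_pos: [0.6528, 0.0179, 0.0167]
tool_rot: [2.17, 2.176, 0.012]
wrist_force: [0.6, 0.1, -2.0]
finger_gap: 0.691
```

Call:
arm_command([
  {"x": 0, "y": 0, "z": -1, "spin": 0},
  {"x": 0, "y": 0, "z": -2, "spin": 0},
  {"x": 0, "y": 0, "z": -2, "spin": 0},
  {"x": 0, "y": 0, "z": -2, "spin": 0},
  {"x": 0, "y": 0, "z": -2, "spin": 0},
])

```text
time_s: 32.3
tool_pos: [0.6529, 0.0178, 0.0152]
tool_rot: [2.17, 2.175, 0.012]
wrist_force: [-1.9, -1.0, 4.9]
finger_gap: 0.69
```

Contact at the expected 15.2 mm. Releasing, lifting, then moving back out of the cameras' way.

Call:
arm_command([
  {"x": 0, "y": 0, "z": 0, "spin": 0},
  {"x": 0, "y": 0, "z": 0, "spin": 0},
  {"x": 0, "y": 0, "z": 0, "spin": 0},
  {"x": 0, "y": 0, "z": 0, "spin": 0},
  {"x": 0, "y": 0, "z": 0, "spin": 0},
], claw=-1)

```text
time_s: 32.92
tool_pos: [0.6529, 0.0178, 0.0151]
tool_rot: [2.17, 2.175, 0.012]
wrist_force: [-0.2, -0.9, -0.8]
finger_gap: 1.002
```

Call:
arm_command([
  {"x": 0, "y": 0, "z": 25, "spin": 0},
  {"x": 0, "y": 0, "z": 70, "spin": 0},
  {"x": 0, "y": 0, "z": 130, "spin": 0},
  {"x": -30, "y": 0, "z": 180, "spin": 0},
  {"x": -80, "y": 0, "z": 210, "spin": 0},
])

```text
time_s: 33.55
tool_pos: [0.5743, 0.0183, 0.2283]
tool_rot: [2.168, 2.173, 0.019]
wrist_force: [-0.1, 0.4, 0.6]
finger_gap: 1.002
```

Call:
arm_command([
  {"x": -50, "y": 0, "z": 0, "spin": 0},
  {"x": -100, "y": 0, "z": 0, "spin": 0},
  {"x": -150, "y": 0, "z": 0, "spin": 0},
  {"x": -150, "y": 0, "z": 0, "spin": 0},
  {"x": -150, "y": 0, "z": 0, "spin": 0},
])

```text
time_s: 34.17
tool_pos: [0.4251, 0.0183, 0.2288]
tool_rot: [2.167, 2.172, 0.021]
wrist_force: [1.0, -0.4, -0.2]
finger_gap: 0.999
```

```bash
python3 - <<'E'
from h import *
from m1 import sel,circ
from cell import *
np.set_printoptions(precision=2,suppress=True)
print(sense()["time_s"])
for n in("top","scene"):
    f=grab_frame(n);X=cloud(f);I=f["img"].astype(int);g=I.mean(-1);cv2.imwrite(f'pics/{n}9.png',f["img"][:,:,::-1])
    print(n);
    for k,c,r,a,b in(("large",(.625,.27),.04,.052,.066),("small",(.4253,-.279),.028,.033,.046),("pot",(.4375,.2835),.036,.042,.06)):
        P=X[sel(X,c,r,a,b)]; print(k,circ(P) if len(P)>5 else len(P))
    m=sel(X,(.652,.017),.16,-.01,.012)&(I[...,2]>I[...,0]+5)
    m=cv2.morphologyEx(m.astype(np.uint8),cv2.MORPH_OPEN,np.ones((3,3)))>0
    if m.sum()>50: print('mat',cv2.minAreaRect((X[m][:,:2]*1000).astype(np.float32)))
    b=sel(X,(.652,.017),.1,.036,.05)
    if b.sum()>50:
        P=X[b];A=np.c_[P[:,:2]-[.652,.017],np.ones(len(P))];print('block',cv2.minAreaRect((P[:,:2]*1000).astype(np.float32)),'z,slope',np.linalg.lstsq(A,P[:,2],rcond=None)[0])
a,b=cv2.imread('pics/top9.png')[60:320,100:500],cv2.imread('pics/scene9.png')
cv2.imwrite('pics/fin.png',cv2.vconcat([cv2.resize(a,(500,325)),cv2.resize(b[80:360],(500,219))]))
E
```

```text
34.175
top
large (array([627.76, 270.02]), 30.974437713623047, np.float64(59.036283210691764), 455)
small (array([ 426.51, -278.18]), 19.932598114013672, np.float64(40.75324333905558), 191)
pot (array([439.2 , 281.37]), 29.671152114868164, np.float64(47.122694420594996), 497)
mat ((652.8499145507812, 16.846351623535156), (126.31977844238281, 193.59738159179688), 0.2785961329936981)
block ((652.7479858398438, 18.05173110961914), (61.6230583190918, 149.44395446777344), 0.3869955539703369) z,slope [ 0.01 -0.    0.04]
scene
large (array([625.32, 269.56]), 30.740962982177734, np.float64(58.66277951830105), 447)
small (array([ 425.37, -279.69]), 20.674171447753906, np.float64(41.148509403350964), 218)
pot (array([437.52, 279.23]), 29.65315818786621, np.float64(47.04258408896861), 357)
mat ((651.2236938476562, 16.151870727539062), (127.79093933105469, 196.14437866210938), 0.43677544593811035)
block ((650.6681518554688, 15.699039459228516), (150.7379150390625, 61.82460403442383), 89.98982238769531) z,slope [-0.02  0.    0.04]
```

View pics/fin.png

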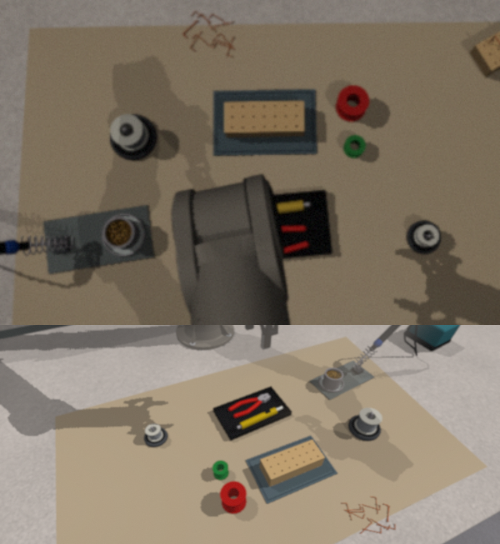

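Both views show everything in place: large reel at (130,132), small reel at (424,236), pot in the well at (121,234) and block on the mat at (264,117). The tools lie undisturbed in their tray.

```bash
python3 -c "
from cell import *
print(hand_in()); s=sense(); print(s['time_s'])"
```

```text
the job is handed in; nothing more can be done
None
the job is handed in; nothing more can be done
```

I took the pile down and put every part in its place, then handed the job in at about 34 s of the 102 s. No verdict was reported.

| Part | Offset from centre (limit) | Height, last check |
|---|---|---|
| Small reel on small stand | about 1 mm (10) | top at 41 mm, 40 expected |
| Large reel on large stand | about 2–3 mm (12) | top at 58–59 mm, 58 expected |
| Tip cleaner in the well | 2–4 mm (12) | rim at 51–52 mm, 51 expected |
| Block on the mat | about 1 mm and 0.5° (15 mm, 8°) | set down at the height expected for the mat |

- **Disagreements:** the top and scene cameras differed by up to about 2 mm on every part. The scene view put the cleaner 4 mm off centre, the top view about 2.5 mm.
- **Cleaner grasp:** I gripped the cleaner about 8 mm off its middle and corrected for that when placing it.
- **Tools and look-alikes:** the cutters and pump look undisturbed in the tray. I judged that by eye from the final pictures and did not measure it. The red and green reels and the second block were left alone.

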